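Set the gate of a bench seeder and open its safety cap

TASK

Ready the bench seeder for treated seed: nudge its stiff dark gate slide towards the hopper in small taps until the yellow index line lies within the red band on the scale, never past the band's far edge. Then press the orange safety cap down hard and turn it counter-clockwise (seen from above) to its open stop, without wrenching it against its lock, and let go so that it springs back up; leave the pots, trays and tools around it where they are.

Things in the scene. Friction and masses are not known exactly. Their poses are not given: they have to be found in the camera images.
- seeder: Bench seeder bolted to the table, green base plate 150 (x) x 400 (y) x 14 mm high; origin at the centre of its underside, z up. Along its middle (x = 0) runs a steel rail, 34 wide, top 30 mm above the table, from y = -195 to +90 mm. The gate slide rides on it. At y = +150 stands the pale hopper (86 mm across, top at 116 mm) with the orange safety cap. The scale bar (white, black ticks, 22 mm wide, top at 36 mm) lies beside the rail, centred at x = +62 mm.
- index (a point): Where the slide's yellow index line meets the scale: on the slide's +x side, 47 mm from its middle, halfway along its length, 36 mm above the table. Axes parallel to the seeder's. The slide moves only along the seeder's y, towards +y (the hopper) from its start, up to 85 mm in all; it is stiff (about 9 N to move), stays where it is left, and must not pass the band.
- push_face (a point): Centre of the slide's rear end face (the face towards the seeder's -y, where the slide is pushed), 47 mm above the table. The slide is a dark steel block 92 (x) x 100 (y) mm, from 31 to 63 mm above the table: too large to grasp. The rail, 30 mm high, continues behind this face, so fingertips must stay above 31 mm there. Axes parallel to the seeder's.
- band: Red band clipped across the scale: 6 mm wide along the seeder's y, 22 mm along x; origin at its middle on the scale's top, axes parallel to the seeder's. It never moves; it lies 25 to 65 mm beyond the index line at the start, on the side towards the hopper.
- cap_turn (a joint): Angle of the safety cap in rad: 0 locked, grows counter-clockwise seen from above, end stop at 1.15. Hidden lugs stop it at about 0.1 rad unless the cap is held down by 4.5 mm or more (about 12 N; 13.5 N at the bottom of its 6 mm sprung travel), and free it beyond about 0.7 rad: once past, the cap springs up again on release and stays open.
- cap_grip (a point): Middle of the upright grip bar on the orange cap, 171 mm above the table while the cap is up. The bar is 56 mm long along this point's x, 22 mm wide along its y (grip across y) and reaches 10 mm above and 20 mm below this point, where it stands on the round cap, 66 mm across, on which fingertips may bear down. Turns with the cap; at the start its axes are parallel to the seeder's.
- seed_tin: Bystander: metal tin, 52 mm across, 70 high; origin under its centre.
- label_cup: Bystander: yellow cup, 64 mm across, 75 high; origin under its centre.
- pot: Bystander: terracotta pot, 84 mm across, 80 high; origin under its centre.
- dibber: Bystander: lying dibber, wooden handle 110 x 22 x 22 mm with a steel tip towards +x to 105 mm; origin under the handle's centre.
- cell_tray: Bystander: black cell tray, 212 x 108 x 50 mm; origin under its centre.
- white_tray: Bystander: white tray, 200 x 150 x 40 mm; origin under its centre.
- sprayer: Bystander: green bottle, 68 mm across, 170 high; origin under its centre.

How it is judged:
On the way, in this order (a step that is already met when the one before it is completed fails the run):
1. the index line lies within the red band, with nothing touching the slide and the cap still closed (below 0.3 rad) (y of index in the frame of band between -0.003 and 0.003 m and contact force between gate and anything else below 0.3 N and value of joint cap_turn below 0.3 rad), for 0.2 s.
2. the cap is turned to its open stop (1.0 rad or more) (value of joint cap_turn above 1 rad), for 0.1 s.
At the end, for the whole second after the job is handed in: The index line lies within 3 mm of the middle of the red band (inside the band), the cap stands turned by 1.0 rad or more, and it has sprung back up (grip point above 169 mm) (y of index in the frame of band between -0.003 and 0.003 m and value of joint cap_turn above 1 rad and height (world z) of cap_grip above 0.169 m); the robot touches nothing.
It fails at once if the index line passes the far edge of the red band (more than 3 mm beyond its middle) (y of index in the frame of band above 0.003 m).
It fails at once if the cap is wrenched round past its lock (0.14 to 0.6 rad) while it is not pressed down (grip point above 168 mm) (value of joint cap_turn between 0.14 and 0.6 rad and height (world z) of cap_grip above 0.168 m).
It fails at once if a bystander is moved by more than 30 mm (distance of any of seed_tin, label_cup, pot, dibber, cell_tray, white_tray, sprayer from where it was at the start of the episode above 0.03 m).
It also fails if it takes over 64 s, if anything falls off the work surface, if the arm or the gripper's body presses on something with over 40 N, if the wrist force passes 120 N, or if a joint passes its speed limit or range.

ROBOT

A 7-joint arm with a two-finger parallel gripper is mounted at the origin on the work surface. World frame = base frame: x ahead of the robot, y to its left, z up, the work surface at z = 0. Lengths are in m, angles in rad, forces in N, time in s.
With the tool pointing down it reaches from about 0.4 to 0.925 m from the base axis. Payload 5.6 kg.
Tool frame: the origin (TCP) lies midway between the tips of the shut fingers; the grasp point (between the pads) lies 19 mm behind it; z points along the fingers, y is the direction in which the jaws open and shut (so a half turn about z gives the same grasp; the last joint's range is limited). The gripper opens to 85 mm and grips with 20 to 120 N. Pads are 22 mm wide; open, the fingers measure 114 mm over their backs; the gripper's body (76 mm by 85 mm) begins 54 mm behind the grasp point. The pads swing forward as they close: fully open they stand 13 mm farther back than shut.
Start: joints at [1.174, 0.468, -0.012, 1.603, 0.006, 1.071, -0.056], TCP at [0.225, -0.61, 0.231] pointing down, gripper open.
Joint ranges: [-2.53, 2.53], [-0.31, 2.02], [-1.57, 1.55], [0.28, 2.44], [-1.29, 4.43], [0.15, 1.84], [-2.92, 2.92]. Speed limits (rad/s): [2.57, 2.57, 3.14, 3.14, 3.14, 3.14, 3.14].

INTERFACE

Orientations are given as a unit quaternion [w, x, y, z].
In Python, from rig import robot, claw, kinematics, eyes, job, telemetry gives the robot as it stands. Calls block until the motion is done:
- robot.move_ptp(position, orientation): joint-space move of the TCP to a pose.
- robot.move_linear(position, feed=0.15, ori=None): straight line of the TCP; ori=None keeps the orientation; feed is the mean speed in m/s.
- robot.move_joints(angles): joint-space move.
- claw.set_gripper(opening, newtons=None): finger opening in m; newtons is the grip in N (None keeps the last); returns when the fingers have stopped.
- robot.sleep(seconds).
- kinematics.solve_ik(position, orientation): joint angles nearest the present ones, or None.
- eyes.snapshot(name): name is "scene" or "top" or "wrist"; returns a dict with "pixels" (480x640x3 uint8, red, green, blue), "range_z" (480x640 float32, m along the optical axis (not along the pixel's ray), 0 where there is no reading), "fx", "fy", "cx", "cy" (pixels), "distortion" ([k1, k2, p1, p2, k3] as OpenCV has them; the pictures are not rectified), "xyz" and "orientation" of the camera in the world. Camera axes: x right, y up, looking along -z (the intrinsics and any distortion apply to the point x, -y, -z); pixel columns grow to the right and rows downward; lengths in m; the calibration is good to about 2 mm. A picture is of the moment at which its call begins.
A pose or a line that the arm cannot do raises robot.IKError and nothing moves.
- job.close_job(): hands the job in, once; it reports no verdict.
Readings, each from a call of its own:
- telemetry.current_clock(): time.
- telemetry.current_qpos(): joint angles.
- telemetry.current_joint_velocities(): joint speeds.
- telemetry.current_tau(): joint torques, N m.
- telemetry.current_eef_pos(): TCP position.
- telemetry.current_tcp_rot(): TCP orientation.
- telemetry.current_force(): force on the tool from outside, world axes, zero at the start.
- telemetry.current_moment(): the same for the moment, N m.
- telemetry.current_opening(): finger opening in m.
Only numpy, scipy, OpenCV 4.12 (cv2) and the standard library are available. Lean on these libraries where they do the work, as an engineer would, in place of code of your own. Each camera call takes 0.05 s, during which the arm holds its last target. There are 200 camera calls.

## Working session

There is one attempt and no reset: what is moved stays moved. The work goes in short steps, each a Python script; the robot and the scene stay as the last script left them, time stands still between calls to the robot, and variables do not carry over. Pictures are saved under pics/ and viewed, about 8 in all and at most 12, crops included, and the job is handed in when it is done.

```bash
ls; mkdir -p pics; cat > h.py <<'E'
import numpy as np, cv2
from rig import robot, claw, kinematics, eyes, job, telemetry
from scipy.spatial.transform import Rotation as R
def rot(q): return R.from_quat([q[1],q[2],q[3],q[0]])
def quat(r): q=r.as_quat(); return [float(q[3]),*map(float,q[:3])]
def down(yaw): # tool z down, tool y axis at world angle yaw
    y=np.array([np.cos(yaw),np.sin(yaw),0]); z=np.array([0,0,-1.]); x=np.cross(y,z)
    return quat(R.from_matrix(np.c_[x,y,z]))
def K(s): return np.array([[s['fx'],0,s['cx']],[0,s['fy'],s['cy']],[0,0,1]])
def rays(s,uv):
    n=cv2.undistortPoints(np.float64(uv).reshape(-1,1,2),K(s),np.float64(s['distortion'])).reshape(-1,2)
    return rot(s['orientation']).apply(np.c_[n[:,0],-n[:,1],-np.ones(len(n))])
def onz(s,uv,z):
    d=rays(s,uv); o=np.array(s['xyz']); return o+d*((z-o[2])/d[:,2])[:,None]
def ondepth(s,uv):
    uv=np.int32(uv).reshape(-1,2); d=rays(s,uv); return np.array(s['xyz'])+d*s['range_z'][uv[:,1],uv[:,0]][:,None]
def save(s,n,box=None,scale=1):
    im=s['pixels'][...,::-1]
    if box: im=im[box[1]:box[3],box[0]:box[2]]
    cv2.imwrite('pics/'+n,cv2.resize(im,None,fx=scale,fy=scale,interpolation=cv2.INTER_CUBIC))
E
python3 - <<'E'
from h import *
import pickle
for n in ['scene','top']:
    s=eyes.snapshot(n); save(s,n+'1.png'); print(n,s['xyz'],s['orientation'],s['fx'],s['distortion'])
    pickle.dump(s,open(n+'.pkl','wb'))
print(telemetry.current_clock(),telemetry.current_eef_pos(),telemetry.current_tcp_rot(),telemetry.current_force())
E
```

```text
pics
scene [ 1.33241037 -0.24781424  0.97586575] [0.74891912 0.30625755 0.21260087 0.54783879] 497.8154577747157 [0.00576603 0.         0.         0.         0.        ]
top [0.38462548 0.03174619 1.12757372] [ 0.71566162  0.04385354 -0.06920633 -0.69362511] 460.4550419841875 [-0.08511035  0.          0.          0.          0.        ]
0.1 [ 0.22499202 -0.60929324  0.23040178] [-7.87558936e-04  9.84395077e-01  1.75970671e-01 -1.89230652e-04] [ 0.20742812  0.26622414 -0.38442148]
```

View pics/top1.png

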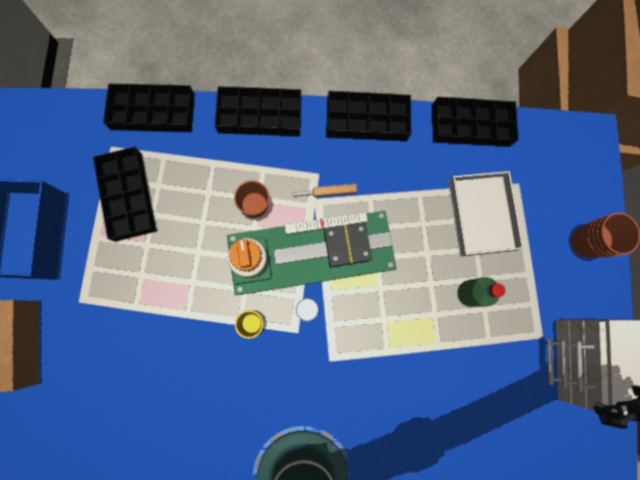

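View pics/scene1.png

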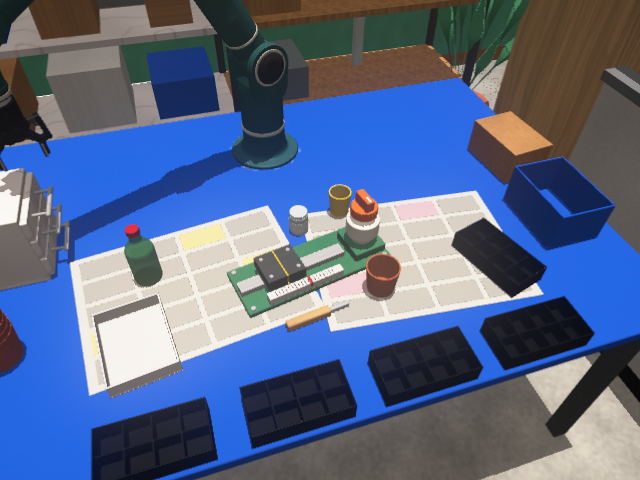

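The top view shows the seeder with its plate at about (228–396, 212–294), the hopper and cap at (246,256), the slide at (348,243) with its yellow line, and the scale with the red band near (322,223). The pot (252,198) and dibber (325,190) stand on the far side, the tin (307,309) and cup (249,323) on the near side. Next I'll measure the seeder roughly, then go over it with the wrist camera.

```bash
cat >> h.py <<'E'
def plate(s,roi=None):
    hsv=cv2.cvtColor(s['pixels'],cv2.COLOR_RGB2HSV)
    return cv2.inRange(hsv,(55,80,30),(90,255,200))
E
python3 - <<'E'
from h import *
import pickle
s=pickle.load(open('top.pkl','rb'))
m=plate(s); m[:, :210]=0; m[:,410:]=0; m[:190]=0; m[310:]=0
ys,xs=np.nonzero(m); P=onz(s,np.c_[xs,ys],0.014)[:,:2]
r=cv2.minAreaRect(np.float32(P)); print(r)
print('box',cv2.boxPoints(r))
for n,uv,z in [('cap',(246,256),.17),('pot',(252,198),.08),('tin',(307,309),.07),('cup',(249,323),.075),('slide',(348,243),.063),('band',(322,223),.036),('sprayer',(490,291),.15),('dib tip',(295,194),.01),('dib',(356,188),.02)]: print(n,onz(s,[uv],z)[0].round(3))
# wrist
print(telemetry.current_qpos())
E
```

```text
((0.5297546982765198, -0.00706598162651062), (0.14596900343894958, 0.3933873474597931), 10.7598295211792)
box [[ 0.42133212  0.17254382]
 [ 0.4947746  -0.21392712]
 [ 0.6381773  -0.18667579]
 [ 0.5647348   0.19979516]]
cap [0.497 0.134 0.17 ]
pot [0.644 0.137 0.08 ]
tin [0.392 0.001 0.07 ]
cup [0.357 0.131 0.075]
slide [ 0.548 -0.091  0.063]
band [ 0.599 -0.03   0.036]
sprayer [ 0.439 -0.394  0.15 ]
dib tip [0.675 0.038 0.01 ]
dib [ 0.694 -0.114  0.02 ]
[ 1.17398782  0.46834821 -0.0116267   1.60351571  0.00598872  1.07138345
 -0.05627628]
```

```bash
cat >> h.py <<'E'
YAW=np.radians(10.76); C=np.array([0.530,-0.007])
def S2W(x,y,z): c,s=np.cos(YAW),np.sin(YAW); return [float(C[0]+c*x-s*y),float(C[1]+s*x+c*y),float(z)]
def W2S(P): P=np.atleast_2d(P)[:,:2]-C; c,s=np.cos(YAW),np.sin(YAW); return np.c_[P[:,0]*c+P[:,1]*s,-P[:,0]*s+P[:,1]*c]
E
python3 - <<'E'
from h import *
import pickle
robot.move_ptp(S2W(0.0,-0.06,0.28),down(YAW))
claw.set_gripper(0.0)
s=eyes.snapshot('wrist'); save(s,'w1.png'); pickle.dump(s,open('w1.pkl','wb'))
print(s['xyz'],rot(s['orientation']).as_matrix().round(2),s['fx'],telemetry.current_eef_pos(),telemetry.current_qpos(),telemetry.current_clock())
q=[np.degrees(0)]
for yaw in (YAW+np.pi/2,YAW-np.pi/2):
    print(kinematics.solve_ik(S2W(0,.15,.25),down(yaw)))
print(kinematics.solve_ik(S2W(0,-.2,.04),down(YAW)))
E
```

```text
[0.52755384 0.00887403 0.4237316 ] [[ 0.98 -0.18 -0.06]
 [ 0.19  0.94  0.29]
 [ 0.   -0.3   0.95]] 376.79349668870657 [ 0.54122427 -0.06590005  0.2800327 ] [ 0.57280598  0.31382976 -0.62465859  1.77554078  0.20230841  1.11673629
  0.06987904] 3.1667
[ 0.45154547  0.40549709 -0.97842817  1.85040038  0.37871266  1.08683588
  1.08839827]
[ 0.06313275  0.27388308 -0.47082313  1.87151766  0.14366543  1.02932802
 -1.8499266 ]
[ 0.61807381  0.69243277 -0.4414229   1.81441712  0.42185043  0.72900714
  0.13404324]
```

View pics/w1.png

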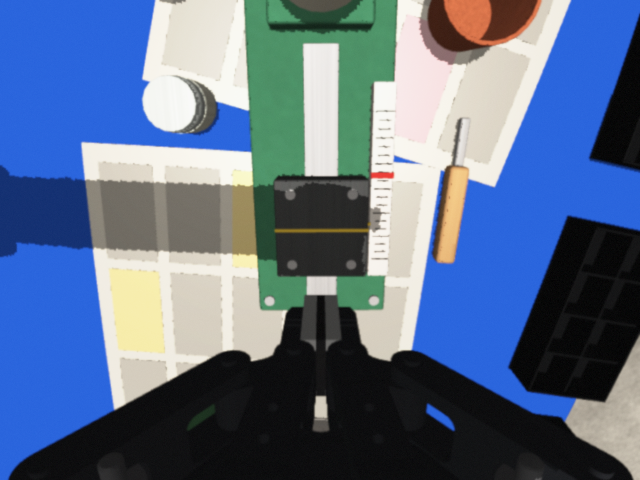

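The wrist view shows the yellow line at row 231 (columns 276–368), the red band at (382,175), the slide at (275–370, 177–276) and the rail behind it. The camera is on the hopper side of the tool, so this view stays usable while I push.

```bash
cat >> h.py <<'E'
def big(m):
    n,l,st,c=cv2.connectedComponentsWithStats(m); i=1+np.argmax(st[1:,4]); return l==i
def meas(s,verbose=True):
    """seeder-frame y of band and line"""
    hsv=cv2.cvtColor(s['pixels'],cv2.COLOR_RGB2HSV); H,W=hsv.shape[:2]
    vv,uu=np.mgrid[:H,:W]; uv=np.c_[uu.ravel(),vv.ravel()]
    P36=W2S(onz(s,uv,.0365)).reshape(H,W,2); P63=W2S(onz(s,uv,.0635)).reshape(H,W,2)
    red=(cv2.inRange(hsv,(0,150,120),(8,255,255))|cv2.inRange(hsv,(172,150,120),(180,255,255)))
    red[~((abs(P36[...,0]-.062)<.025)&(abs(P36[...,1])<.12))]=0
    yel=cv2.inRange(hsv,(15,100,60),(32,255,255)); yel[~((abs(P63[...,0])<.055)&(abs(P63[...,1]+.04)<.15))]=0
    rm,ym=big(red),big(yel)
    b=P36[rm]; l=P63[ym]
    if verbose: print('band',b.mean(0).round(4),np.ptp(b,0).round(4),rm.sum(),'line',l.mean(0).round(4),np.ptp(l,0).round(4),ym.sum(),'slopes',np.polyfit(l[:,0],l[:,1],1).round(4))
    # value of band y minus line y evaluated
    return b[:,1].mean()-l[:,1].mean()
E
python3 - <<'E'
from h import *
import pickle
s=pickle.load(open('w1.pkl','rb')); print(meas(s))
# edges: plate left/right, slide rear corners
print('rear corners',W2S(onz(s,[(276,275),(368,275)],.063)).round(4)); print('front',W2S(onz(s,[(275,178),(367,178)],.063)).round(4))
print('plate sides',W2S(onz(s,[(252,150),(261,309),(397,150),(383,309)],.014)).round(4))
# directly-above view
robot.move_ptp(S2W(0.03,-0.13,0.25),down(YAW))
for n,p in [('a',(0.03,-0.13,0.25)),('b',(0.03,-0.17,0.25))]:
    robot.move_linear(S2W(*p),0.25); s=eyes.snapshot('wrist'); print(n,meas(s)); pickle.dump(s,open(n+'.pkl','wb'))
save(s,'w2.png'); print(telemetry.current_clock())
E
```

```text
band [ 0.0633 -0.0334] [0.0217 0.0051] 111 line [ 0.0019 -0.0843] [0.0924 0.0041] 468 slopes [ 0.0006 -0.0843]
0.05091793686212719
rear corners [[-0.045  -0.1326]
 [ 0.05   -0.1326]]
front [[-0.0425 -0.0329]
 [ 0.0453 -0.0329]]
plate sides [[-0.0719 -0.0098]
 [-0.071  -0.1972]
 [ 0.0823 -0.0097]
 [ 0.0767 -0.1972]]
band [ 0.0631 -0.033 ] [0.0225 0.0044] 146 line [ 0.0032 -0.084 ] [0.0954 0.006 ] 554 slopes [ 0.0051 -0.084 ]
a 0.051045113457742514
band [ 0.0635 -0.0329] [0.0226 0.0049] 166 line [ 0.0029 -0.0842] [0.0952 0.0046] 609 slopes [ 0.0038 -0.0842]
b 0.05121320720772429
4.25
```

View pics/w2.png

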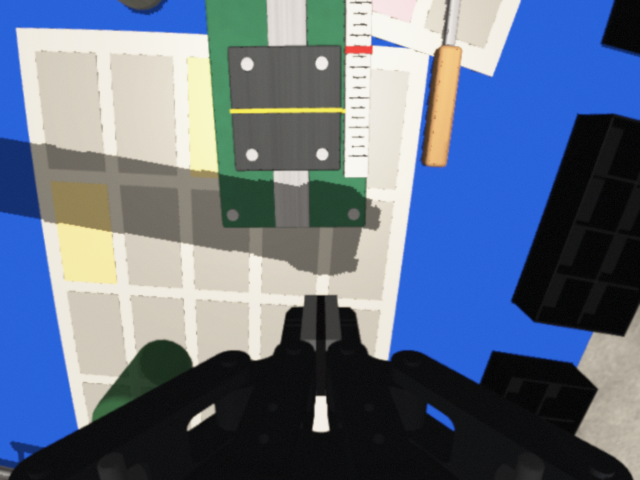

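```bash
python3 - <<'E'
from h import *
robot.move_linear(S2W(0.002,-0.175,0.10),0.2)
robot.move_linear(S2W(0.002,-0.175,0.047),0.1)
f0=telemetry.current_force()
for y in (-.150,-.145,-.135,-.125,-.115):
    robot.move_linear(S2W(0.002,y,0.047),0.04)
    print(y,W2S(telemetry.current_eef_pos()).round(4),(telemetry.current_force()-f0).round(1))
y=W2S(telemetry.current_eef_pos())[0,1]
robot.move_linear(S2W(0.002,-.130,0.047),0.1)
s=eyes.snapshot('wrist'); save(s,'w3.png'); print(meas(s),telemetry.current_clock())
E
```

```text
-0.15 [[ 0.002  -0.1502]] [ 0.3 -0.8 -0.7]
-0.145 [[ 0.002  -0.1448]] [ 0.1 -0.9 -0.5]
-0.135 [[ 0.0019 -0.1379]] [ 0.7 -6.5 -2.4]
-0.125 [[ 0.0019 -0.1281]] [ 2.5 -6.8 -2.5]
-0.115 [[ 0.0019 -0.1181]] [ 1.4 -6.9 -2.3]
band [ 0.0659 -0.0329] [0.02  0.006] 855 line [ 0.001  -0.0577] [0.0939 0.0041] 3279 slopes [ 0.004  -0.0577]
0.024850183178987406 8.45
```

View pics/w3.png

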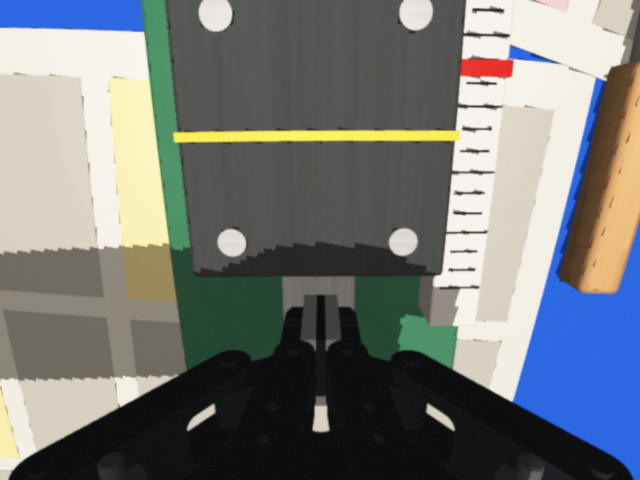

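```bash
python3 - <<'E'
from h import *
for y in (-.115,-.106,-.098):
    robot.move_linear(S2W(0.002,y,0.047),0.03 if y>-.115 else .1)
    print(y,W2S(telemetry.current_eef_pos()).round(4),telemetry.current_force().round(1))
for y,n in ((-.110,'c'),(-.150,'d')):
    robot.move_linear(S2W(0.002,y,0.047),0.1)
    s=eyes.snapshot('wrist'); print(meas(s),telemetry.current_clock())
    if n=='c': save(s,'w4.png')
E
```

```text
-0.115 [[ 0.0021 -0.1137]] [0.1 0.4 0.1]
-0.106 [[ 0.0021 -0.1087]] [ 1.4 -6.2 -1.3]
-0.098 [[ 0.0021 -0.101 ]] [ 2.6 -7.3 -2.1]
band [ 0.0658 -0.033 ] [0.02   0.0058] 752 line [ 0.0009 -0.0407] [0.0939 0.0041] 3207 slopes [ 0.004  -0.0407]
0.0076684373410109835 9.9333
band [ 0.0667 -0.0327] [0.02   0.0062] 865 line [ 0.0012 -0.0404] [0.0941 0.0041] 4069 slopes [ 0.0041 -0.0404]
0.0077048301950944295 10.5333
```

```bash
python3 - <<'E'
from h import *
for a,b in ((-.105,-.0935),):
    robot.move_linear(S2W(0.002,a,0.047),.1); robot.move_linear(S2W(0.002,b,0.047),.02)
    print(W2S(telemetry.current_eef_pos()).round(4))
    robot.move_linear(S2W(0.002,-.115,0.047),.1)
    s=eyes.snapshot('wrist'); r=meas(s)-.0003; print(r)
b2=-.0935+r-.0003
assert 0<r<.006
robot.move_linear(S2W(0.002,-.10,0.047),.1); robot.move_linear(S2W(0.002,b2,0.047),.02)
print(b2,W2S(telemetry.current_eef_pos()).round(4))
robot.move_linear(S2W(0.002,-.115,0.047),.1)
s=eyes.snapshot('wrist'); print(meas(s)); save(s,'w5.png',(400,0,560,160),4)
robot.move_linear(S2W(0.002,-.135,0.047),.1)
s=eyes.snapshot('wrist'); print(meas(s),telemetry.current_clock())
E
```

```text
[[ 0.0019 -0.0972]]
band [ 0.0661 -0.0329] [0.02  0.006] 748 line [ 0.001  -0.0368] [0.0938 0.004 ] 3361 slopes [ 0.0043 -0.0368]
0.0035992307685927764
-0.09020076923140721 [[ 0.002  -0.0937]]
band [ 0.0665 -0.033 ] [0.0198 0.006 ] 720 line [ 0.0014 -0.0333] [0.094  0.0041] 3463 slopes [ 0.0033 -0.0333]
0.00027147094690048446
band [ 0.0658 -0.0328] [0.02   0.0061] 874 line [ 0.0013 -0.0331] [0.0939 0.0041] 3878 slopes [ 0.0037 -0.0331]
0.0003166587695158929 14.0667
```

View pics/w5.png

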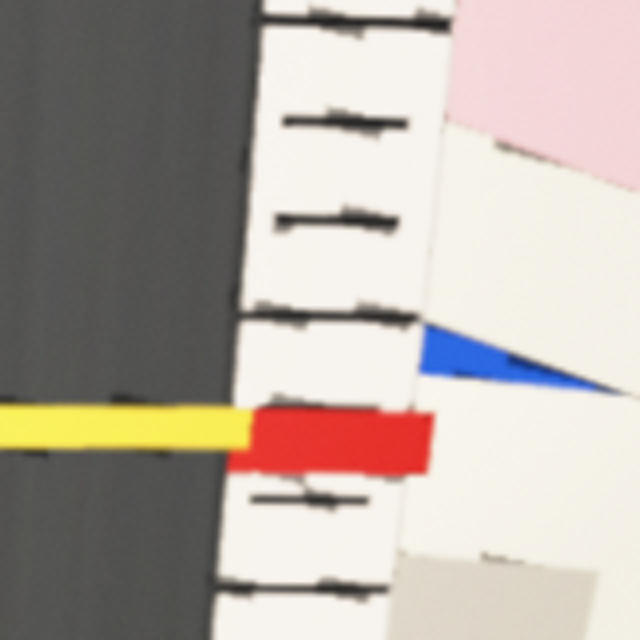

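The crop shows the yellow line at row 427 inside the red band at rows 410–475. It sits on top of the slide, so parallax shifts it; the height-corrected gap is about 0.3 mm or less. Next I'll measure the cap.

```bash
python3 - <<'E'
from h import *
import pickle
robot.move_linear(S2W(0.002,-.14,0.30),.25)
robot.move_ptp(S2W(0.0,.07,.30),down(YAW))
s=eyes.snapshot('wrist'); save(s,'cap.png'); pickle.dump(s,open('cap.pkl','wb'))
hsv=cv2.cvtColor(s['pixels'],cv2.COLOR_RGB2HSV)
m=cv2.inRange(hsv,(3,130,60),(22,255,255)); H,W=m.shape
vv,uu=np.mgrid[:H,:W]; uv=np.c_[uu.ravel(),vv.ravel()]
P=ondepth(s,uv); Q=W2S(P).reshape(H,W,2); z=P[:,2].reshape(H,W)
near=(m>0)&(abs(Q[...,0])<.06)&(abs(Q[...,1]-.15)<.06)
top=near&(z>.174); cap=near&(z>.13)&(z<.16)
for n,k,h in (('top',top,.181),('cap',cap,None)):
    print(n,k.sum(),np.median(z[k]))
    p=Q[k] if h is None else W2S(onz(s,uv[k.ravel()],h))
    r=cv2.minAreaRect(np.float32(p)*1000); print(r, p.mean(0))
print(telemetry.current_clock())
E
```

```text
top 2571 0.18194187175129534
((9.196403503417969, 126.45457458496094), (139.62835693359375, 261.62982177734375), 58.48622512817383) [-0.00053736  0.15085345]
cap 3557 0.15202564957458642
((0.6350288391113281, 151.12872314453125), (66.45762634277344, 66.56499481201172), 9.583260536193848) [0.00051757 0.15171013]
16.125
```

View pics/cap.png

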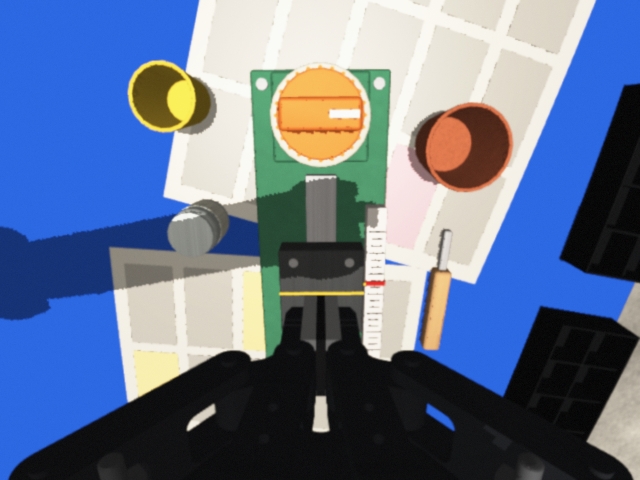

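The cap's bar is level with the seeder's x, at about (320,113), and the cap centre is at seeder (0.001, 0.151). I'll rehearse the turn in the air, then descend and press.

```bash
cat >> h.py <<'E'
CX,CY=0.0007,0.151
def turn(a,z,n=None):
    robot.move_linear(S2W(CX,CY,z),0.1,ori=down(YAW-np.pi/2+a))
def ang():
    y=rot(telemetry.current_tcp_rot()).as_matrix()[:,1]; return float((np.arctan2(y[1],y[0])-(YAW-np.pi/2)+np.pi)%(2*np.pi)-np.pi)
def st(t=''): print(t,'cmd| pos',W2S(telemetry.current_eef_pos()).round(4)[0],round(float(telemetry.current_eef_pos()[2]),4),'ang',round(ang(),3),'F',telemetry.current_force().round(1),'Mz',round(float(telemetry.current_moment()[2]),2),'op',round(float(telemetry.current_opening()),4),'t',telemetry.current_clock())
E
python3 - <<'E'
from h import *
claw.set_gripper(0.05)
robot.move_ptp(S2W(CX,CY,.25),down(YAW-np.pi/2)); st()
turn(.2,.25); st(); turn(1.17,.25); st(); print(telemetry.current_qpos().round(2))
turn(0,.25); st()
robot.move_linear(S2W(CX,CY,.159),.08); st('down')
claw.set_gripper(0.0,60); robot.sleep(.2); st('shut')
E
```

```text
cmd| pos [0.0008 0.1509] 0.2501 ang 0.001 F [ 0.2 -0.7 -1. ] Mz -0.01 op 0.0498 t 18.1583
 cmd| pos [0.0008 0.1507] 0.25 ang 0.197 F [-1.  -0.1  0.4] Mz 0.02 op 0.0499 t 18.5083
 cmd| pos [0.0007 0.1509] 0.25 ang 1.168 F [-0.2  0.4 -0.6] Mz -0.09 op 0.0501 t 19.625
[ 0.23  0.32 -0.68  1.86  0.23  1.05 -0.76]
 cmd| pos [0.0007 0.151 ] 0.25 ang 0.001 F [ 0.4 -0.9 -0.8] Mz 0.02 op 0.0498 t 20.9417
down cmd| pos [0.0011 0.1511] 0.1595 ang 0.0 F [ 1.1 -0.4  0.4] Mz -0.04 op 0.0497 t 22.2333
shut cmd| pos [0.001  0.1514] 0.1594 ang 0.0 F [-1.   2.   4.2] Mz 0.03 op 0.021 t 22.8
```

```bash
python3 - <<'E'
from h import *
z=.159
while z>.130:
    z-=.002
    robot.move_linear(S2W(CX,CY,z),.03); F=telemetry.current_force()[2]
    print(round(z,3),round(float(telemetry.current_eef_pos()[2]),4),round(float(F),1))
    if F>27: break
robot.sleep(.2); st('pressed')
E
```

```text
0.157 0.1575 7.1
0.155 0.1558 9.1
0.153 0.1541 12.0
0.151 0.1535 22.2
0.149 0.1533 37.3
pressed cmd| pos [0.0014 0.1515] 0.1533 ang 0.0 F [-10.6  -2.5  37.1] Mz 0.04 op 0.0209 t 24.25
```

```bash
python3 - <<'E'
from h import *
z=.1505; turn(0,z); st('eased')
for a in (.05,.1,.2,.3,.45,.6,.75,.9,1.05,1.12):
    turn(a,z); st(a)
    e=telemetry.current_eef_pos()[2]; F=telemetry.current_force()[2]; M=abs(telemetry.current_moment()[2])
    if a<.7 and (F<14 or e>.1545) or M>4: print('STOP'); break
E
```

```text
eased cmd| pos [0.0013 0.1515] 0.1535 ang 0.0 F [-8.2 -0.1 25.7] Mz 0.06 op 0.0206 t 24.5
0.05 cmd| pos [0.0013 0.1516] 0.1535 ang 0.051 F [-7.7 -0.9 27.2] Mz 0.01 op 0.0213 t 24.75
0.1 cmd| pos [0.0013 0.1516] 0.1535 ang 0.1 F [-8.5 -0.6 26.9] Mz 0.05 op 0.0205 t 25.0
0.2 cmd| pos [0.0013 0.1517] 0.1535 ang 0.201 F [-8.3 -0.7 26.2] Mz 0.07 op 0.0207 t 25.25
0.3 cmd| pos [0.0013 0.1518] 0.1535 ang 0.301 F [-8.  -0.9 26.5] Mz 0.04 op 0.0209 t 25.5
0.45 cmd| pos [0.0013 0.152 ] 0.1535 ang 0.451 F [-8.6 -0.3 26.9] Mz 0.05 op 0.021 t 25.8
0.6 cmd| pos [0.0012 0.1522] 0.1535 ang 0.601 F [-8.1  0.  27.1] Mz 0.04 op 0.0207 t 26.1
0.75 cmd| pos [0.0011 0.1523] 0.1535 ang 0.751 F [-10.2  -0.6  28.1] Mz 0.02 op 0.0205 t 26.4
0.9 cmd| pos [0.001  0.1524] 0.1534 ang 0.901 F [-9.   0.4 27.5] Mz 0.01 op 0.0206 t 26.7
1.05 cmd| pos [0.0009 0.1525] 0.1534 ang 1.051 F [-9.9  0.8 28.8] Mz 0.07 op 0.0209 t 27.0
1.12 cmd| pos [0.0009 0.1526] 0.1535 ang 1.121 F [-10.3   0.2  28.4] Mz 0.02 op 0.0208 t 27.25
```

```bash
python3 - <<'E'
from h import *
turn(1.12,.159); st('eased')
claw.set_gripper(0.06); st('open')
robot.move_linear(S2W(CX,CY,.30),.12); st('up')
robot.move_ptp(S2W(0.0,.04,.33),down(YAW)); robot.sleep(.3)
s=eyes.snapshot('wrist'); save(s,'fin.png'); meas(s)
hsv=cv2.cvtColor(s['pixels'],cv2.COLOR_RGB2HSV)
m=cv2.inRange(hsv,(3,130,60),(22,255,255)); H,W=m.shape
vv,uu=np.mgrid[:H,:W]; uv=np.c_[uu.ravel(),vv.ravel()]
P=ondepth(s,uv); Q=W2S(P).reshape(H,W,2); z=P[:,2].reshape(H,W)
near=(abs(Q[...,0])<.035)&(abs(Q[...,1]-.15)<.035)&(z>.173)&(z<.19)
r=cv2.minAreaRect(np.float32(Q[near])*1000); print(near.sum(),np.median(z[near]),r)
print('slope',telemetry.current_clock())
robot.move_ptp(S2W(0.0,-.15,.30),down(YAW)); s=eyes.snapshot('wrist'); print(meas(s)); st()
E
```

```text
eased cmd| pos [0.0006 0.1523] 0.1591 ang 1.121 F [-3.1  4.5  6.1] Mz 0.01 op 0.0202 t 27.5
open cmd| pos [0.0006 0.1506] 0.1587 ang 1.119 F [ 0.1 -0.1 -0.1] Mz -0.05 op 0.0598 t 27.9583
up cmd| pos [0.0003 0.1509] 0.2992 ang 1.12 F [0.  0.1 0.3] Mz -0.01 op 0.0602 t 29.2833
band [ 0.0641 -0.0336] [0.0198 0.0039] 55 line [ 0.0028 -0.0337] [0.0917 0.0051] 325 slopes [ 0.0043 -0.0337]
2506 0.18194604851383075 ((0.6237363815307617, 151.07484436035156), (56.270748138427734, 22.49279022216797), 64.4990234375)
slope 30.3167
band [ 0.0642 -0.033 ] [0.0213 0.0048] 103 line [ 0.0028 -0.0333] [0.0953 0.0062] 510 slopes [-0.0021 -0.0333]
0.00037967552353458667
 cmd| pos [ 0.0008 -0.1476] 0.3006 ang 1.574 F [-0.1  0.   0.4] Mz 0.03 op 0.0599 t 31.1583
```

View pics/fin.png

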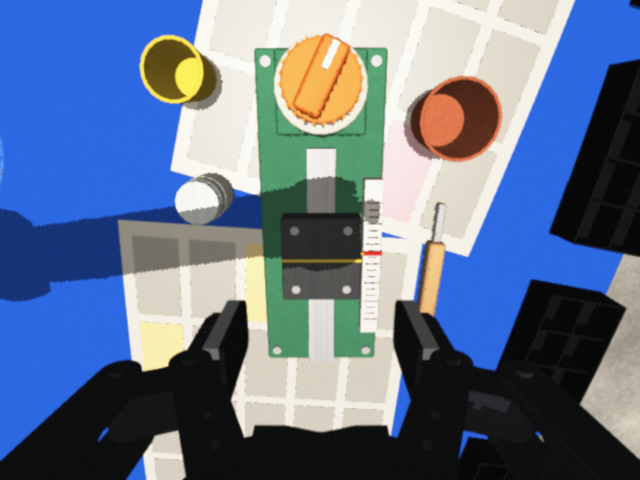

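The bar, at (322,76), is turned 64.5° (1.126 rad). Its top is at 0.182 m, so the cap has sprung back up. The line is level with the band at row 254–260, and the bystanders have not moved. I'm handing it in.

```bash
python3 - <<'E'
from h import *
robot.sleep(.3); job.close_job(); print(telemetry.current_clock())
E
```

```text
the job is handed in; nothing more can be done
the job is handed in; nothing more can be done
```

The slide is set in the red band, the cap is open and sprung back up, and the job was handed in at about 31.5 s of the 64 s. No verdict was reported.

- **Slide:** I tapped it about 51 mm towards the hopper with the shut fingertips, re-measuring as the gap closed. The last checks put the index line 0.1 to 0.4 mm short of the band's middle, inside the ±3 mm limit.
- **Cap:** I pressed it to the bottom of its 6 mm travel and turned it counter-clockwise while holding it down with about 27 N. After I let go, the camera showed the bar at 1.126 rad and its top at 0.182 m. That puts the grip point at about 0.172 m, above the 0.169 m required.
- **Press force:** it peaked at about 37 N on the wrist while the cap bottomed. I eased it to about 26 N before turning.
- **Bystanders:** the pot, cup, tin and dibber looked unmoved in the last picture; I did not measure them, and the sprayer and white tray were not in that view. The gripper ended clear of everything.
- **Disagreement:** positions from the top camera and the wrist camera differed by 1 to 2 mm. That did not matter, because the index line and band were compared in the same picture.

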